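Load a round blank into the drilling cradle

ROBOT

A 6-joint arm with a two-finger parallel gripper is mounted at the origin on a cart in front of the work surface, level with it; the furniture and walls round the work are solid. World frame = base frame: x ahead of the robot, y to its left, z up, the work surface at z = 0. Lengths are in m, angles in rad, forces in N, time in s.
With the tool pointing down it reaches from about 0.25 to 0.725 m from the base axis. Payload 4 kg.
Tool frame: the origin (TCP) lies at the very end of the fingers, on their centre line; the grasp point (between the pads) lies 19 mm behind it (bot.hold_point_z is the z of the grasp point in the tool frame, in m); z points along the fingers, y is the line along which they close (so a half turn about z gives the same grasp; the last joint's range is limited). The gripper opens to 85 mm and grips with 20 to 120 N. Pads are 22 mm wide; open, the fingers measure 114 mm over their backs; the gripper's body (76 mm by 85 mm) begins 54 mm behind the grasp point. The pads swing forward as they close: fully open they stand 13 mm farther back than shut.
Start: joints at [1.133, 0.241, 0.005, 1.335, 0, 1.571], TCP at [0.212, 0.453, 0.2] pointing down, gripper open.
Joint ranges: [-2.72, 2.72], [-1.05, 1.87], [-1.09, 1.28], [-1.99, 2.15], [-1.42, 1.44], [-3.14, 3.14]. Speed limits (rad/s): [2.79, 2.79, 3.14, 3.14, 3.14, 3.14].

INTERFACE

Orientations are given as a unit quaternion [x, y, z, w].
In Python, from station import bot, optics gives the robot as it stands.
- The arm moves only by the tool move_arm, never from a script. Its argument "motion" is a list that holds one entry, the list of rows, each a list of 7 numbers: the shift along the tool's x, y, z in m, then the turn, a rotation vector about the tool's x, y, z in degrees, then the opening, from 0 (shut) to 1 (fully open). A call has 1 to 12 rows; each row shifts and turns the commanded pose from where the row before left it, along the tool's axes as they then stand; what a row does not reach is not made up. A row lasts 1/8 s, in which the tool goes at most 62.5 mm and 10.7 degrees, less where a joint would pass 70% of its speed; a pose out of reach is approached as far as the arm can. A call with a gripper value outside its range is refused whole. The fingers move at their own pace and stop on an object; "squeeze" is the grip in N (left out, the last holds). Time passes only in rows, so rows that do not move let the fingers close. It gives the time, the measured TCP pose, the force, the opening and the grip force at its end, in the units of the state.
- bot.get_obs(): the state, without advancing time (a new reading comes with each control period).
- optics.get_image(name): name is "side" or "top" or "wrist"; returns the picture (420x560x3 uint8, red, green, blue); there is no depth.
- optics.camera_info(name): a dict with "fx", "fy", "cx", "cy" (pixels), "dist_coeffs" ([k1, k2, p1, p2, k3] as OpenCV has them; the pictures are not rectified), "R" (3x3) and "t" (3): a world point X has camera coordinates R X + t. Camera axes: x right, y down, z forward; pixel columns grow to the right and rows downward; lengths in m; the calibration is good to about 2 mm. A picture is of the moment at which its call begins: read the wrist's pose just before it. camera_info takes no time and is no camera call; for the wrist camera it gives the pose at the moment of the call.
- bot.close_job(): hands the job in; it is judged then, once.
The state is a dict: "time": time; "joints": joint angles; "joint_vel": joint speeds; "joint_torque": joint torques, N m; "ee_pos": TCP position; "tool_rot": TCP orientation; "contact_force": force on the tool from outside, world axes, zero at the start; "ft_torque": the same for the moment, N m; "gripper_width": finger opening in m; "grasp_force": force on a finger pad.
Only numpy, scipy, OpenCV 4.12 (cv2) and the standard library are available. Lean on these libraries where they do the work, as an engineer would, in place of code of your own. Each camera call takes 0.05 s, during which the arm holds its last target. There are 200 camera calls.

TASK

Load the round wooden blank into the drilling cradle without picking it up: push on it with the fingertips to roll it along the two rails toward you, under control, until it drops into the V notches and lies still there, not past them. Then press the clamp lever down until it lies flat, so that the plunger pushes the blank endways against the stop block and holds it. Leave everything else on the bench where it is.

Things in the scene. Friction and masses are not known exactly. Their poses are not given: they have to be found in the camera images.
- cradle: Drilling cradle fixed to the bench; place and yaw vary. Origin: on the bench under the middle of the two V notches; x points along the rails, away from the robot, y along the notches to the left, z up. Two level hardwood rails, 22 mm wide, centred at y = -45 and +45 mm, run from x = -45 to +170 mm, tops at z = 66 mm; a pin 16 mm high, 8 mm thick, stands on each at x = 162 mm.
- notches (a point): Mid-point between the two V notches (one in each rail), level with the rail tops: cradle x = 0, y = 0, z = 66 mm. Each notch is 36 mm wide at its mouth and 18 mm deep, with flanks at 45 degrees. A blank seated in them has its centre at cradle x = 0, z = 79 mm and its top at z = 101 mm.
- stop_face (a point): Centre of the face of the dark wooden stop block at the left end of the notches: cradle x = 0, y = +80 mm, z = 79 mm. The block is 44 mm wide (x), 26 mm thick (y), its top at z = 96 mm. A blank against it has its centre at cradle y = +5 mm.
- blank: Loose plain beech cylinder, 44 mm diameter, 150 mm long, 0.13 to 0.25 kg. Origin at its centre, y along its axis; x and z turn as it rolls. Starts across both rails within 2 degrees of cradle y, centre at z = 88 mm, cradle x = 80 to 135, y = -8 to 0 mm. A fingertip pressed lightly on its top and moved level rolls it half as far as the tip goes; let go slowly, it stays put.
- clamp_lever (a joint): Lever of the toggle clamp at the right end of the notches. 0 rad = open: it rises outward (cradle -y) at 52 degrees; 0.9 = flat, clamped (its end). Hinge along cradle x at y = -150, z = 100 mm; 104 mm long; black grip 19 mm thick. Stiff hinge: stays where left, flat and clamped too; 4 to 10 N at the grip move it. Pressing it down drives the plunger 30 mm toward the stop, in proportion.
- lever_grip (a point): Point on the middle line of the lever's grip, 75 mm from the hinge: cradle x = 0, y = -197, z = 159 mm when open; y = -225, z = 100 mm when flat. Steel cheeks of the clamp round the hinge (cradle y = -109 to -175 mm) reach up to z = 110 mm.
- clamp_tip: Rubber tip of the plunger: disc 22 mm in diameter, 8 mm thick, pointing along cradle +y at z = 79 mm; sprung (gives up to 9 mm, 1 N per mm). Origin at the middle of its back; its front face is at cradle y = -94 mm when the lever is open (10 mm or more clear of the blank's end).
- pencil: Bystander: flat red carpenter's pencil, 155 mm long, lying on the bench near the front right of the cradle. Origin under its middle.
- chisel_a: Bystander: chisel with yellow handle, 270 mm, at the front of the bench, right. Origin under its middle.
- chisel_b: Bystander: chisel with brown wooden handle, 260 mm, beside the other chisel. Origin under its middle.
- small_offcut: Bystander: dark wood block 50 x 44 x 30 mm, left of the cradle. Origin under its middle.
- drill_bit_case: Bystander: closed drill bit case 160 x 110 x 41 mm, beyond the cradle to the right. Origin under its middle.
- ply_offcut: Bystander: flat plywood offcut 110 x 68 x 18 mm, beyond the long white strip on the right. Origin under its middle.

How it is judged:
By the outcome, as a careful person would: the job done as asked, in the order asked, and still so for the second after the job is handed in, with the robot touching nothing.
It also fails if it takes over 67 s, if anything falls off the work surface, if the arm or the gripper's body presses on something with over 40 N, if the wrist force passes 120 N, or if a joint passes its speed limit or range.

## Working session

There is one attempt and no reset: what is moved stays moved. The work goes in short steps, Python scripts to look and compute and a tool call to move; the robot and the scene stay as the last step left them, time stands still between calls to the robot, and variables do not carry over. Pictures are saved under pics/ and viewed, at most 10 in all, crops included, and the job is handed in when it is done.

Besides the shell and the picture viewer there is one more tool, called after "Request:" as name(argument=value, ...) on one line, values as JSON. move_arm: Moves the arm, as the interface text tells. Its arguments: {"type":"object","properties":{"motion":{"type":"array"},"squeeze":{"type":"number"}},"required":["motion"]}

```bash
mkdir -p pics
python3 - <<'E'
from station import bot, optics
import cv2, numpy as np
o=bot.get_obs(); print({k:np.round(v,3).tolist() for k,v in o.items()})
for n in ("side","top"):
    im=optics.get_image(n); cv2.imwrite(f"pics/{n}0.png",cv2.resize(im[:,:,::-1],(800,600),interpolation=cv2.INTER_CUBIC))
    c=optics.camera_info(n); print(n,{k:np.round(v,3).tolist() for k,v in c.items()}, (-np.array(c['R']).T@c['t']).round(3))
E
```

```text
{'time': 0.0, 'joints': [1.133, 0.241, 0.004, 1.335, 0.0, 1.571], 'joint_vel': [-0.001, 0.001, 0.0, 0.001, 0.001, -0.001], 'joint_torque': [-0.002, -37.232, 25.241, 0.017, -0.0, 0.0], 'ee_pos': [0.212, 0.452, 0.199], 'tool_rot': [0.217, 0.976, -0.001, -0.0], 'contact_force': [-0.464, -0.544, 0.508], 'ft_torque': [-0.025, -0.024, 0.033], 'grasp_force': 0.0, 'gripper_width': 0.085}
side {'fx': 485.266, 'fy': 485.266, 'cx': 283.868, 'cy': 203.077, 'dist_coeffs': [-0.116, 0.0, 0.0, 0.0, 0.0], 'R': [[-0.833, 0.553, 0.003], [0.242, 0.369, -0.897], [-0.497, -0.747, -0.442]], 't': [0.368, -0.081, 1.955]} [1.299 1.286 0.79 ]
top {'fx': 475.105, 'fy': 475.105, 'cx': 275.222, 'cy': 206.49, 'dist_coeffs': [-0.025, 0.0, 0.0, 0.0, 0.0], 'R': [[-0.025, -1.0, -0.008], [-0.995, 0.026, -0.097], [0.097, 0.005, -0.995]], 't': [0.179, 0.563, 1.321]} [0.436 0.158 1.371]
```

View pics/side0.png

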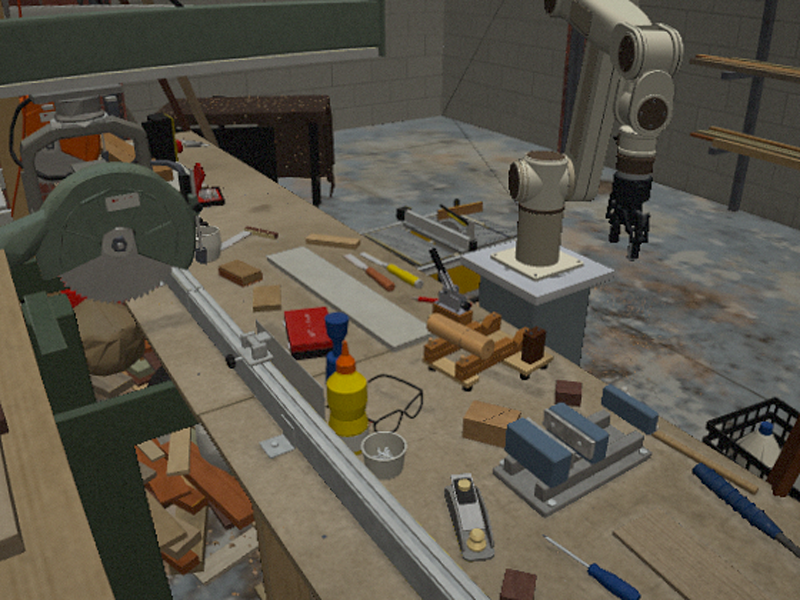

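View pics/top0.png

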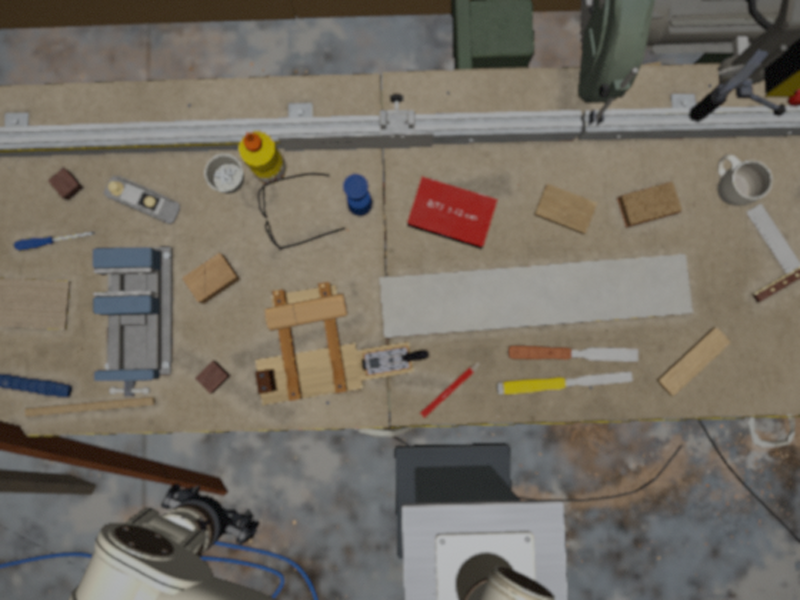

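Side view: the blank is at about (460,335), the lever at (450,280), and the cradle is in front of the base. Top view: the cradle is at about (310,350), the blank at (306,310), the stop block at (265,382), and the lever tip at (425,355). I'll enlarge the top view.

Run:
```python
import cv2
from station import optics
im=optics.get_image("top")[:,:,::-1]; cv2.imwrite("pics/topc.png",cv2.resize(im[190:288,175:308],None,fx=6,fy=6,interpolation=cv2.INTER_CUBIC))
im=optics.get_image("side")[:,:,::-1]; cv2.imwrite("pics/sidec.png",cv2.resize(im[170:275,285:395],None,fx=5.7,fy=5.7,interpolation=cv2.INTER_CUBIC))
```

```text
(no output)
```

View pics/topc.png

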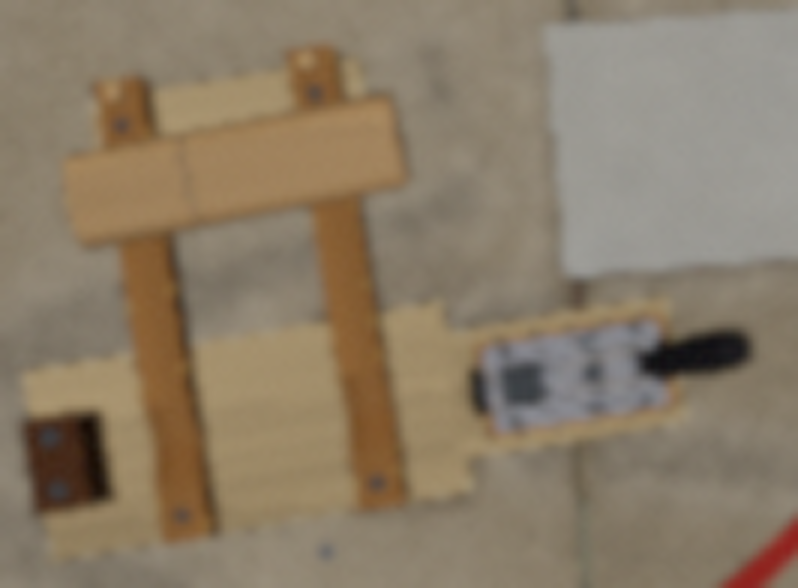

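View pics/sidec.png

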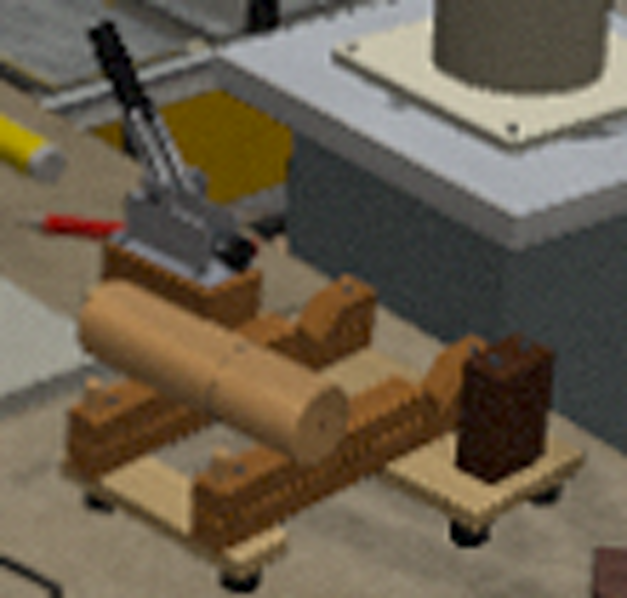

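Top crop: rail front ends are at (165,538), (215,532), (359,508) and (407,502); far ends at about (95,85)–(147,77) and (288,52)–(340,45). The stop block's left corners are (25,423) and (38,512), and the lever tip is at (745,345). Blank corners are (62,160), (82,245), (405,185) and (388,97). Side crop: the blank lies on the rails, the notches are empty, and the lever is open.

```bash
cat > h.py <<'E'
import numpy as np, cv2
from station import bot, optics
from scipy.optimize import least_squares
def proj(n,P):
    c=optics.camera_info(n); K=np.array([[c['fx'],0,c['cx']],[0,c['fy'],c['cy']],[0,0,1]])
    return cv2.projectPoints(np.array(P,float).reshape(-1,1,3),cv2.Rodrigues(np.array(c['R']))[0],np.array(c['t']),K,np.array(c['dist_coeffs']))[0].reshape(-1,2)
def ray(n,uv,z):
    c=optics.camera_info(n); K=np.array([[c['fx'],0,c['cx']],[0,c['fy'],c['cy']],[0,0,1]]);R=np.array(c['R'])
    d=cv2.undistortPoints(np.array(uv,float).reshape(-1,1,2),K,np.array(c['dist_coeffs'])).reshape(-1,2)
    d=np.c_[d,np.ones(len(d))]@R; o=-R.T@np.array(c['t']); return o+d*((z-o[2])/d[:,2])[:,None]
def c2w(p,P):
    P=np.atleast_2d(np.array(P,float)); c,s=np.cos(p[2]),np.sin(p[2])
    return np.c_[p[0]+c*P[:,0]-s*P[:,1],p[1]+s*P[:,0]+c*P[:,1],P[:,2]]
E
python3 - <<'E'
from h import *
P=np.array([[-45,56,66],[-45,34,66],[-45,-34,66],[-45,-56,66],[170,56,66],[170,34,66],[170,-34,66],[170,-56,66],[22,106,96],[-22,106,96],[0,-214,182]])/1e3
u=np.array([[165,538],[215,532],[359,508],[407,502],[95,85],[147,77],[288,52],[340,45],[25,423],[38,512],[745,345]],float)
nat=lambda u,x0,y0,f:(np.array(u,float)+.5)/f-.5+[x0,y0]
U=nat(u,175,190,6)
r=least_squares(lambda p:(proj("top",c2w(p,P))-U).ravel(),[.4,.15,0],loss='soft_l1')
p=r.x;print(p,np.degrees(p[2]));print((r.fun.reshape(-1,2)).round(2).tolist())
# check in side view: stop block top corners, pin tops
S=np.array([[-22,80,96],[22,80,96],[22,106,96],[0,-214,182],[170,56,66],[0,-75,79]])/1e3
q=(proj("side",c2w(p,S))-[285,170]+.5)*5.7-.5;print(q.round(0).tolist())
b=nat([[62,160],[82,245],[405,185],[388,97]],175,190,6)
B=ray("top",b,.088);print(B.round(4)); 
c,s=np.cos(p[2]),np.sin(p[2]);d=(B-[p[0],p[1],0]);print(np.c_[c*d[:,0]+s*d[:,1],-s*d[:,0]+c*d[:,1]].round(4), B.mean(0))
np.save("p.npy",p)
E
```

```text
[0.41859276 0.31922492 0.13985845] 8.013299000656124
[[0.22, 1.12], [-0.15, 0.8], [0.47, 0.7], [0.44, 0.37], [0.26, -0.79], [-0.56, -0.76], [0.18, -0.63], [-0.64, -0.77], [-0.44, -0.95], [-0.21, 0.59], [0.29, 0.16]]
[[510.0, 330.0], [455.0, 358.0], [495.0, 377.0], [92.0, 22.0], [215.0, 494.0], [262.0, 268.0]]
[[0.5408 0.4103 0.088 ]
 [0.5022 0.4015 0.088 ]
 [0.5256 0.2552 0.088 ]
 [0.5657 0.2622 0.088 ]]
[[ 0.1338  0.0731]
 [ 0.0942  0.0698]
 [ 0.097  -0.0783]
 [ 0.1377 -0.077 ]] [0.53357147 0.33230659 0.088     ]
```

Request:
move_arm(motion=[[[0,0,0,0,0,-8.3,0.35],[0,0,0,0,0,-8.3,0.35],[0,0,0,0,0,-8.3,0.35],[0,0,0,0,0,-8.2,0.35],[-0.043,-0.0205,0,0,0,0,0.35],[-0.043,-0.0205,0,0,0,0,0.35],[-0.043,-0.0205,0,0,0,0,0.35],[-0.043,-0.0205,0,0,0,0,0.35],[-0.043,-0.0205,0,0,0,0,0.35],[-0.043,-0.0205,0,0,0,0,0.35],[-0.043,-0.0205,0,0,0,0,0.35],[-0.043,-0.0205,0,0,0,0,0.35]]])

```text
time: 1.7
ee_pos: [0.5768, 0.3377, 0.1997]
tool_rot: [-0.07, 0.998, -0.0, -0.0]
contact_force: [-0.2, 1.0, 0.4]
gripper_width: 0.03
grasp_force: 0.0
```

Run:
```python
from h import *
im=optics.get_image("wrist"); cv2.imwrite("pics/w1.png",cv2.resize(im[:,:,::-1],(800,600),interpolation=cv2.INTER_CUBIC))
p=np.load("p.npy"); o=bot.get_obs();c,s=np.cos(p[2]),np.sin(p[2]);d=np.array(o['ee_pos'])-[p[0],p[1],0]
print(o['time'],o['ee_pos'],o['tool_rot'],o['gripper_width'],o['joints'],'cradle',c*d[0]+s*d[1],-s*d[0]+c*d[1])
B=np.array([[170,45,66],[-45,45,66],[-45,-45,66],[18,34,66],[-18,34,66],[18,-34,66],[-18,-34,66],[0,-214,182],[170,-45,66],[22,80,96],[-22,80,96],[162,45,82],[162,-45,82],[93.5,72,88],[93.5,-78,88]])/1e3
print((proj("wrist",c2w(p,B))*800/560).round(0).tolist())
```

```text
1.75 [0.58217617 0.33450892 0.19793142] [-0.06726133  0.99773377 -0.00137297  0.00115986] 0.029830907203392095 [ 0.52325947  0.60306754  0.54953907  1.51639418 -0.00348683  0.38863343] cradle 0.16411677188534673 -0.0076692464064477515
[[479.0, 283.0], [497.0, -143.0], [312.0, -142.0], [470.0, -0.0], [473.0, -80.0], [339.0, 0.0], [337.0, -79.0], [-257.0, -126.0], [329.0, 283.0], [578.0, -6.0], [586.0, -115.0], [484.0, 277.0], [325.0, 277.0], [544.0, 152.0], [255.0, 153.0]]
```

View pics/w1.png

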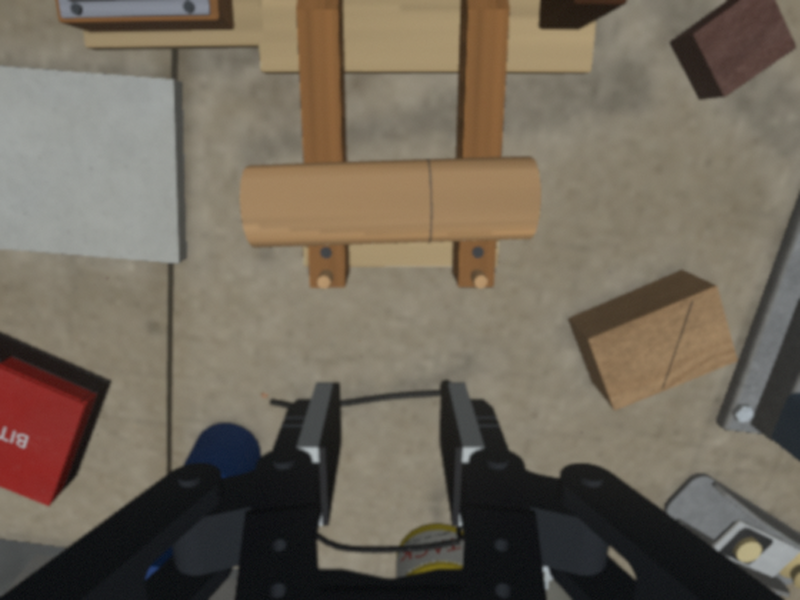

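Pins show at (323,281) and (481,281), against predictions of (325,277) and (484,277), so the fit holds to about 2 mm. The blank spans (242..540, ~202), which puts it at cradle x ≈ 116, y ≈ -6 mm. The fingers are behind it, so I'll descend.

Request:
move_arm(motion=[[[0,0.004,0,0,0,0,0.35],[0,0,0.03,0,0,0,0.35],[0,0,0.03,0,0,0,0.35],[0,0,0.03,0,0,0,0.35],[0,0,0.025,0,0,0,0.35],[0,0,0.008,0,0,0,0.35],[0,0,0,0,0,0,0.35]]])

```text
time: 2.62
ee_pos: [0.574, 0.3429, 0.0772]
tool_rot: [-0.07, 0.998, -0.0, -0.0]
contact_force: [1.1, 0.3, 1.4]
gripper_width: 0.03
grasp_force: 0.0
```

Request:
move_arm(motion=[[[0.002,-0.005,0,0,0,0,0.35],[0.003,0,0,0,0,0,0.35],[0.003,0,0,0,0,0,0.35],[0.003,0,0,0,0,0,0.35],[0.004,0,0,0,0,0,0.35],[0.004,0,0,0,0,0,0.35],[0.004,0,0,0,0,0,0.35],[0.004,0,0,0,0,0,0.35],[0.004,0,0,0,0,0,0.35],[0.004,0,0,0,0,0,0.35],[0.003,0,0,0,0,0,0.35],[0.002,0,0,0,0,0,0.35]]])

```text
time: 4.12
ee_pos: [0.5366, 0.3317, 0.0781]
tool_rot: [-0.07, 0.998, -0.0, 0.001]
contact_force: [0.9, -2.6, 6.1]
gripper_width: 0.0299
grasp_force: 2.9
```

Run:
```python
from h import *
im=optics.get_image("wrist"); cv2.imwrite("pics/w2.png",im[:,:,::-1])
p=np.load("p.npy"); o=bot.get_obs();c,s=np.cos(p[2]),np.sin(p[2]);d=np.array(o['ee_pos'])-[p[0],p[1],0]
print(o['time'],o['ee_pos'],o['contact_force'],'cradle',c*d[0]+s*d[1],-s*d[0]+c*d[1])
B=np.array([[18,-34,66],[18,34,66],[-18,34,66],[-45,45,66],[22,80,96],[-22,80,96],[80,-80,88],[80,70,88]])/1e3
print((proj("wrist",c2w(p,B))).round(0).tolist())
```

```text
4.175 [0.53636885 0.33165406 0.07809762] [ 0.61899117 -2.78135161  5.44650146] cradle 0.11835874963097763 -0.004110559294061955
[[209.0, 48.0], [356.0, 48.0], [360.0, -40.0], [390.0, -111.0], [487.0, 52.0], [505.0, -77.0], [109.0, 189.0], [435.0, 189.0]]
```

View pics/w2.png

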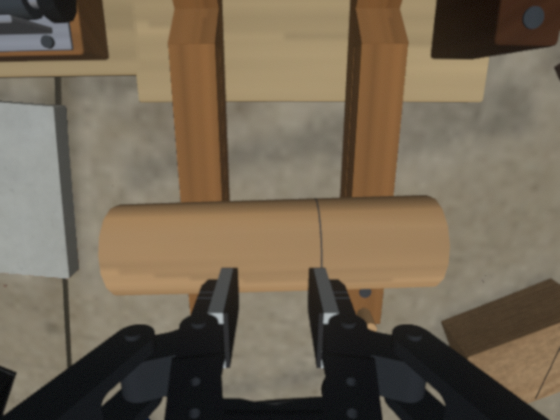

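Run:
```python
from h import *
p=np.load("p.npy"); c=optics.camera_info("wrist");R=np.array(c['R']);C=-R.T@np.array(c['t'])
cc,s=np.cos(p[2]),np.sin(p[2]);d=C-[p[0],p[1],0];print('cam cradle',cc*d[0]+s*d[1],-s*d[0]+cc*d[1],C[2], 'axis',R[2])
a=np.linspace(0,2*np.pi,73)
for x in range(80,111,5):
    q=proj("wrist",c2w(p,np.c_[x/1e3+.022*np.cos(a),0*a-.005,.088+.022*np.sin(a)]));print(x,q[:,1].min().round(),q[:,1].max().round())
q=proj("wrist",c2w(p,[[.118,-.02,.078],[.118,-.02,.083],[.118,-.02,.09],[.107,-.02,.09],[.107,-.02,.1],[.107,-.02,.11],[.162,.045,.082]]));print(q.round().tolist())
```

```text
cam cradle 0.03797567997646447 -0.004387646157534828 0.2522428374169852 axis [ 0.30751099  0.04298866 -0.95057297]
80 140.0 237.0
85 151.0 248.0
90 162.0 258.0
95 173.0 267.0
100 184.0 277.0
105 194.0 287.0
110 204.0 296.0
[[243.0, 256.0], [242.0, 260.0], [241.0, 266.0], [240.0, 245.0], [238.0, 254.0], [236.0, 264.0], [364.0, 333.0]]
```

The wrist view shows the blank at rows 200–292, with the fingertips at (238,268) and (310,268) overlapping it. There is also 6 N of upward force. I'll check the contact from the side.

Run:
```python
from h import *
print(optics.camera_info("wrist")['fx'],optics.camera_info("wrist")['dist_coeffs'],bot.get_obs()['contact_force'])
im=optics.get_image("side")[:,:,::-1]; cv2.imwrite("pics/s2.png",cv2.resize(im[170:275,285:395],None,fx=5.7,fy=5.7,interpolation=cv2.INTER_CUBIC))
p=np.load("p.npy");P=np.array([[118,11,78],[118,-19,78],[118,11,91],[118,11,110]])/1e3
print(((proj("side",c2w(p,P))-[285,170]+.5)*5.7-.5).round().tolist())
```

```text
369.98528891813015 [-0.03104259  0.          0.          0.          0.        ] [ 0.61899117 -2.78135161  5.44650146]
[[225.0, 401.0], [183.0, 378.0], [226.0, 379.0], [227.0, 346.0]]
```

View pics/s2.png

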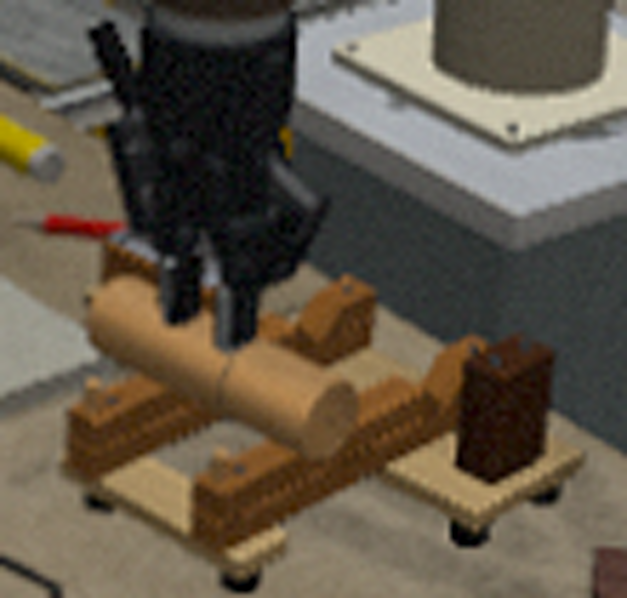

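The side view shows the tips resting on top of the blank at (180,320) and (237,345). So the real tips sit about 30 mm above the reported TCP at this opening. The blank has rolled to x ≈ 107. I'll lift, go further back and come down lower.

Request:
move_arm(motion=[[[0,0,-0.003,0,0,0,0.35],[0,0,-0.012,0,0,0,0.35],[0,0,-0.015,0,0,0,0.35],[-0.012,0,0,0,0,0,0.35],[-0.012,0,0,0,0,0,0.35],[-0.012,0,0,0,0,0,0.35],[0,0,0.008,0,0,0,0.35],[0,0,0.012,0,0,0,0.35],[0,0,0.012,0,0,0,0.35],[0,0,0.01,0,0,0,0.35],[0,0,0.0,0,0,0,0.35]]])

```text
time: 5.6
ee_pos: [0.5706, 0.3364, 0.0636]
tool_rot: [-0.07, 0.998, -0.001, -0.001]
contact_force: [0.7, 0.2, -0.3]
gripper_width: 0.0298
grasp_force: 0.0
```

Run:
```python
from h import *
im=optics.get_image("wrist")[:,:,::-1]; im2=optics.get_image("side")[:,:,::-1]
a=cv2.resize(im,(533,400)); b=cv2.resize(im2[170:275,285:395],(267,255),interpolation=cv2.INTER_CUBIC)
o=np.zeros((400,800,3),np.uint8);o[:,:533]=a;o[:255,533:]=b;cv2.imwrite("pics/c3.png",o)
p=np.load("p.npy"); ob=bot.get_obs();c,s=np.cos(p[2]),np.sin(p[2]);d=np.array(ob['ee_pos'])-[p[0],p[1],0]
print(ob['time'],ob['ee_pos'],ob['contact_force'],'cradle',c*d[0]+s*d[1],-s*d[0]+c*d[1],bot.hold_point_z)
t=np.linspace(0,2*np.pi,73)
for x in range(90,116,5):
    q=proj("wrist",c2w(p,np.c_[x/1e3+.022*np.cos(t),0*t-.005,.088+.022*np.sin(t)]))*533/560;print(x,q[:,1].min().round(),q[:,1].max().round())
q=proj("wrist",c2w(p,[[.17,.045,.066],[.162,.045,.082],[.162,-.045,.082],[.07,.045,.066]]))*533/560;print(q.round().tolist())
```

```text
5.7 [0.5716454  0.33694053 0.06517276] [-0.38303924  0.98967718 -0.93487853] cradle 0.1540277996233982 -0.0037933586229752167 -0.0187
90 74.0 181.0
95 87.0 192.0
100 99.0 203.0
105 112.0 214.0
110 124.0 225.0
115 135.0 235.0
[[348.0, 271.0], [357.0, 273.0], [179.0, 273.0], [365.0, 81.0]]
```

View pics/c3.png

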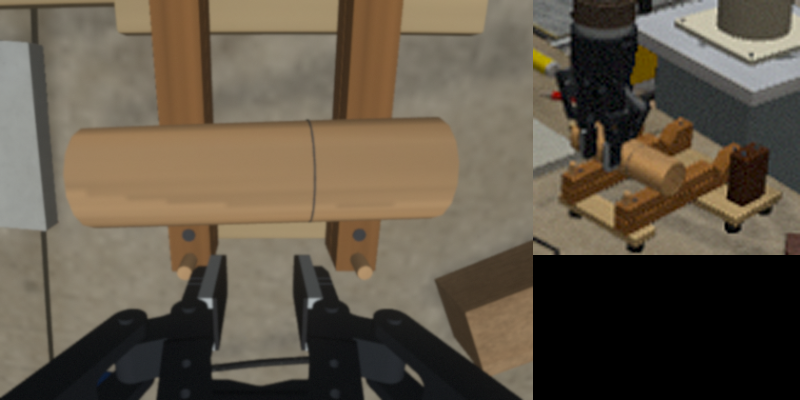

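The blank is at rows 125–225, so x ≈ 110 and undisturbed. The pins are at (184,271) and (363,271), and the fingertips are clear behind the blank. I'll lower further and push slowly.

Request:
move_arm(motion=[[[0,0.002,0.007,0,0,0,0.35],[0,0,0.006,0,0,0,0.35],[0.003,0,0,0,0,0,0.35],[0.003,0,0,0,0,0,0.35],[0.003,0,0,0,0,0,0.35],[0.003,0,0,0,0,0,0.35],[0.003,0,0,0,0,0,0.35],[0.004,0,0,0,0,0,0.35],[0.004,0,0,0,0,0,0.35],[0.004,0,0,0,0,0,0.35],[0.003,0,0,0,0,0,0.35],[0.002,0,0,0,0,0,0.35]]])

```text
time: 7.2
ee_pos: [0.5395, 0.3344, 0.0521]
tool_rot: [-0.07, 0.998, -0.0, -0.0]
contact_force: [-0.1, 0.6, -0.1]
gripper_width: 0.03
grasp_force: 0.0
```

```bash
cat > st.py <<'E'
from h import *
import sys
im=optics.get_image("wrist"); p=np.load("p.npy"); ob=bot.get_obs();c,s=np.cos(p[2]),np.sin(p[2]);d=np.array(ob['ee_pos'])-[p[0],p[1],0]
print(round(ob['time'],2),'z',ob['ee_pos'][2].round(4),'F',ob['contact_force'].round(1),'cradle',(c*d[0]+s*d[1]).round(4),(-s*d[0]+c*d[1]).round(4))
# blank silhouette rows along a column between the fingers
t=np.linspace(0,2*np.pi,73); col=int(float(sys.argv[1])) if len(sys.argv)>1 else 270
cv2.imwrite("pics/last.png",im[:,:,::-1])
g=cv2.GaussianBlur(im,(5,5),0).astype(int)[:,col-6:col+7].mean(1); e=np.abs(np.diff(g,axis=0)).sum(1)
print('edges',[(i,int(e[i])) for i in range(2,418) if e[i]>12 and e[i]==e[max(0,i-6):i+7].max()])
for x in range(0,116,10):
    z=.088 if x>=18 else .079+.009*x/18
    q=proj("wrist",c2w(p,np.c_[x/1e3+.022*np.cos(t),0*t-.005,z+.022*np.sin(t)]));print(x,q[:,1].min().round(),q[:,1].max().round(),end=' | ')
E
python3 st.py
```

```text
7.25 z 0.0521 F [-1.   0.3 -0.6] cradle 0.1216 -0.0018
edges [(94, 16), (158, 25), (272, 28), (404, 70)]
0 -111.0 38.0 | 10 -82.0 66.0 | 20 -50.0 95.0 | 30 -14.0 124.0 | 40 20.0 152.0 | 50 52.0 178.0 | 60 83.0 205.0 | 70 112.0 230.0 | 80 140.0 254.0 | 90 166.0 278.0 | 100 191.0 301.0 | 110 214.0 323.0 |
```

Request:
move_arm(motion=[[[0.003,0,0,0,0,0,0.35],[0.004,0,0,0,0,0,0.35],[0.005,0,0,0,0,0,0.35],[0.005,0,0,0,0,0,0.35],[0.005,0,0,0,0,0,0.35],[0.005,0,0,0,0,0,0.35],[0.005,0,0,0,0,0,0.35],[0.005,0,0,0,0,0,0.35],[0.004,0,0,0,0,0,0.35],[0.004,0,0,0,0,0,0.35],[0.003,0,0,0,0,0,0.35],[0.002,0,0,0,0,0,0.35]]])

```text
time: 8.75
ee_pos: [0.49, 0.3274, 0.0521]
tool_rot: [-0.07, 0.998, -0.0, -0.0]
contact_force: [0.0, 0.4, 0.4]
gripper_width: 0.0297
grasp_force: 0.2
```

```bash
python3 st.py
```

```text
8.8 z 0.0521 F [-0.  -0.1  0.2] cradle 0.0717 -0.0019
edges [(159, 43), (272, 16), (314, 41), (323, 51), (404, 76)]
0 55.0 173.0 | 10 83.0 202.0 | 20 112.0 230.0 | 30 140.0 254.0 | 40 166.0 278.0 | 50 190.0 301.0 | 60 214.0 323.0 | 70 237.0 344.0 | 80 258.0 364.0 | 90 278.0 384.0 | 100 298.0 402.0 | 110 316.0 420.0 |
```

Request:
move_arm(motion=[[[0.002,0,0,0,0,0,0.35],[0.003,0,0,0,0,0,0.35],[0.003,0,0,0,0,0,0.35],[0.003,0,0,0,0,0,0.35],[0.003,0,0,0,0,0,0.35],[0.002,0,0,0,0,0,0.35],[0.002,0,0,0,0,0,0.35],[0.002,0,0,0,0,0,0.35],[0.002,0,0,0,0,0,0.35],[0.002,0,0,0,0,0,0.35],[0.0,0,0,0,0,0,0.35]]])

```text
time: 10.18
ee_pos: [0.4662, 0.324, 0.0521]
tool_rot: [-0.07, 0.998, -0.0, -0.0]
contact_force: [0.0, -0.3, -0.3]
gripper_width: 0.0302
grasp_force: 0.0
```

```bash
python3 st.py
```

```text
10.22 z 0.0521 F [ 0.2  0.2 -0.1] cradle 0.048 -0.0019
edges [(26, 13), (39, 14), (61, 13), (116, 27), (227, 35), (345, 41), (355, 55), (404, 78)]
0 121.0 231.0 | 10 148.0 259.0 | 20 175.0 286.0 | 30 199.0 309.0 | 40 223.0 331.0 | 50 245.0 351.0 | 60 266.0 371.0 | 70 286.0 391.0 | 80 305.0 409.0 | 90 323.0 427.0 | 100 341.0 444.0 | 110 358.0 461.0 |
```

The blank's rows of 116–227 match the predicted 121–231 for a seated blank at x = 0, and the fingers are free of it. I'll lift, shut the fingers, move near the lever and turn 90°.

Request:
move_arm(motion=[[[-0.002,0,-0.02,0,0,0,0.35],[0,0,-0.03,0,0,0,0.35],[0,0,-0.035,0,0,0,0.35],[0,0,-0.035,0,0,0,0.1],[0.01,-0.025,-0.035,0,0,0,0],[0.01,-0.03,0,0,0,0,0],[0.01,-0.03,0,0,0,0,0],[0.01,-0.03,0,0,0,0,0],[0.01,-0.03,0,0,0,0,0],[0,-0.02,0,0,0,0,0],[0,0,0,0,0,10,0],[0,0,0,0,0,10,0]]])

```text
time: 11.72
ee_pos: [0.442, 0.1535, 0.2073]
tool_rot: [0.108, 0.994, 0.0, 0.0]
contact_force: [0.4, 0.7, 0.0]
gripper_width: 0.0
grasp_force: 0.0
```

Request:
move_arm(motion=[[[0,0,0,0,0,10,0],[0,0,0,0,0,10,0],[0,0,0,0,0,10,0],[0,0,0,0,0,10,0],[0,0,0,0,0,10,0],[0,0,0,0,0,10,0],[0,0,0,0,0,10,0],[0,0,0,0,0,0,0]]])

```text
time: 12.72
ee_pos: [0.4419, 0.154, 0.2072]
tool_rot: [0.655, 0.755, 0.0, 0.0]
contact_force: [0.1, 0.8, -0.3]
gripper_width: 0.0
grasp_force: 0.0
```

```bash
python3 st.py | head -1
python3 - <<'E'
from h import *
print(bot.get_obs()['joints'].round(2),bot.get_obs()['gripper_width'])
im=cv2.imread("pics/last.png"); im2=optics.get_image("side")[:,:,::-1]
a=cv2.resize(im,(533,400)); b=cv2.resize(im2[160:280,280:400],(267,267),interpolation=cv2.INTER_CUBIC)
o=np.zeros((400,800,3),np.uint8);o[:,:533]=a;o[:267,533:]=b;cv2.imwrite("pics/c4.png",o)
p=np.load("p.npy")
B=np.array([[0,-214,182],[0,-206,171],[0,-196,159],[0,-150,100],[0,-94,79],[0,-80,79],[-45,-56,66],[-45,-34,66],[-18,-34,66],[18,-34,66]])/1e3
print((proj("wrist",c2w(p,B))*533/560).round().tolist())
t=np.array(bot.get_obs()['ee_pos']); 
for D in (0,.01,.02,.03,.04): print(D,(proj("wrist",[t+[-.139*.011,.99*.011,D]])*533/560).round())
E
```

```text
12.78 z 0.2072 F [ 0.3 -0.5 -0.7] cradle 0.0001 -0.1669
[ 0.34  0.17 -0.06  1.34  0.    1.76] 9.888040508642177e-05
[[261.0, 293.0], [261.0, 273.0], [261.0, 252.0], [261.0, 169.0], [261.0, 97.0], [261.0, 79.0], [207.0, 49.0], [206.0, 20.0], [239.0, 20.0], [283.0, 20.0]]
0 [[261. 223.]]
0.01 [[262. 230.]]
0.02 [[262. 239.]]
0.03 [[262. 248.]]
0.04 [[262. 258.]]
```

View pics/c4.png

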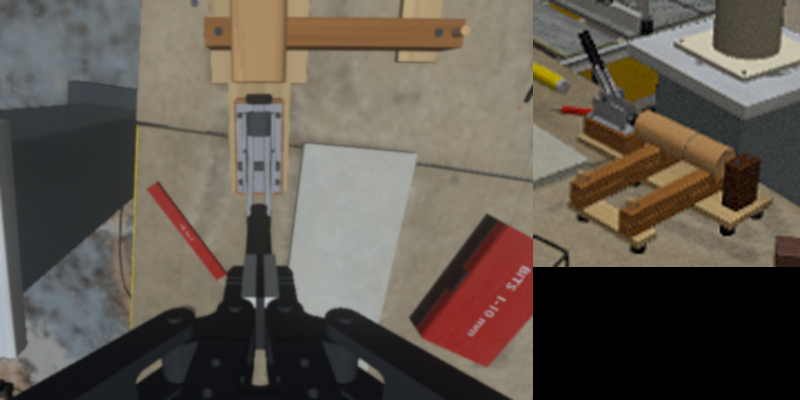

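The blank lies in the notches, with its end at (260,80) in the wrist view. The shut tips at (261,255) are in line with the lever at (259,230). I'll approach and press the lever along its arc.

Request:
move_arm(motion=[[[-0.003,0,0.016,0,0,0,0],[-0.003,0,0.016,0,0,0,0],[-0.003,0,0.016,0,0,0,0],[-0.002,0,0.016,0,0,0,0],[-0.004,0,0.002,0,0,0,0],[-0.004,0,0.002,0,0,0,0],[-0.004,0,0.003,0,0,0,0],[-0.004,0,0.003,0,0,0,0],[-0.004,0,0.004,0,0,0,0],[0,0,0,0,0,0,0]]])

```text
time: 14.08
ee_pos: [0.4465, 0.1226, 0.129]
tool_rot: [0.656, 0.755, -0.0, 0.001]
contact_force: [0.0, 0.3, 0.4]
gripper_width: -0.0002
grasp_force: 0.4
```

```bash
python3 st.py | head -1
```

```text
14.12 z 0.129 F [-0.8  1.1  0.3] cradle 0.0003 -0.1986
```

Request:
move_arm(motion=[[[-0.004,0,0.0045,0,0,0,0],[-0.004,0,0.0045,0,0,0,0],[-0.003,0,0.005,0,0,0,0],[-0.003,0,0.005,0,0,0,0],[-0.0025,0,0.005,0,0,0,0],[-0.0025,0,0.005,0,0,0,0]]])

```text
time: 14.88
ee_pos: [0.4493, 0.1039, 0.0999]
tool_rot: [0.656, 0.755, -0.0, 0.001]
contact_force: [-0.6, -1.0, 3.9]
gripper_width: 0.0002
grasp_force: 2.1
```

```bash
python3 st.py | head -1
python3 - <<'E'
from h import *
im=cv2.imread("pics/last.png"); im2=optics.get_image("side")[:,:,::-1]
a=cv2.resize(im,(400,300)); b=cv2.resize(im2[150:270,280:400],(400,400),interpolation=cv2.INTER_CUBIC)
o=np.zeros((400,800,3),np.uint8);o[:300,:400]=a;o[:,400:]=b;cv2.imwrite("pics/c5.png",o)
E
```

```text
14.93 z 0.0993 F [ 0.7 -0.8  2.6] cradle 0.0001 -0.2177
```

View pics/c5.png

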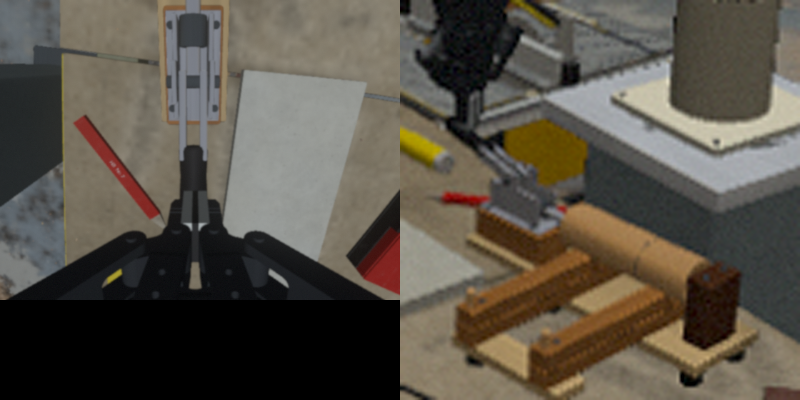

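The lever at (470,140) is being pressed down and the blank is moving up to the stop. Continuing, watching the force.

Request:
move_arm(motion=[[[-0.0015,0,0.005,0,0,0,0],[-0.0015,0,0.005,0,0,0,0],[-0.001,0,0.004,0,0,0,0],[0,0,0.003,0,0,0,0]]])

```text
time: 15.48
ee_pos: [0.4496, 0.0999, 0.0829]
tool_rot: [0.656, 0.755, -0.0, 0.001]
contact_force: [0.4, -4.8, 6.2]
gripper_width: 0.0002
grasp_force: 2.6
```

Request:
move_arm(motion=[[[0,0,0.002,0,0,0,0]]])

```text
time: 15.6
ee_pos: [0.4496, 0.0998, 0.081]
tool_rot: [0.656, 0.755, -0.0, 0.001]
contact_force: [0.2, -4.2, 5.9]
gripper_width: -0.0001
grasp_force: 2.8
```

Request:
move_arm(motion=[[[0,0,0.002,0,0,0,0]]])

```text
time: 15.72
ee_pos: [0.4497, 0.0996, 0.0791]
tool_rot: [0.656, 0.755, -0.001, 0.001]
contact_force: [0.5, -4.7, 6.4]
gripper_width: 0.0002
grasp_force: 2.9
```

Request:
move_arm(motion=[[[0,0,0.002,0,0,0,0],[0,0,0.002,0,0,0,0]]])

```text
time: 15.98
ee_pos: [0.45, 0.0995, 0.0771]
tool_rot: [0.656, 0.755, -0.0, 0.001]
contact_force: [-6.2, -6.7, 30.2]
gripper_width: 0.0001
grasp_force: 14.5
```

Request:
move_arm(motion=[[[0,0,0.002,0,0,0,0]]])

```text
time: 16.1
ee_pos: [0.4502, 0.0995, 0.0768]
tool_rot: [0.656, 0.755, 0.0, 0.002]
contact_force: [-11.7, -7.2, 42.4]
gripper_width: 0.0002
grasp_force: 20.4
```

Request:
move_arm(motion=[[[0,0,0.0015,0,0,0,0]]])

```text
time: 16.23
ee_pos: [0.4503, 0.0995, 0.0766]
tool_rot: [0.656, 0.755, 0.001, 0.002]
contact_force: [-13.8, -6.9, 48.2]
gripper_width: 0.0001
grasp_force: 23.8
```

The lever hit its end stop: the force rises while z stays fixed at the expected flat height. I'll retract straight up.

Request:
move_arm(motion=[[[0,0,-0.004,0,0,0,0],[0,0,-0.004,0,0,0,0],[0,0,-0.02,0,0,0,0],[0,0,-0.03,0,0,0,0],[0,0,-0.04,0,0,0,0],[0,0,-0.03,0,0,0,0],[0.03,0,0,0,0,0,0],[0.03,0,0,0,0,0,0],[0.03,0,0,0,0,0,0],[0.02,0,0,0,0,0,0],[0,0,0,0,0,0,0]]])

```text
time: 17.6
ee_pos: [0.4331, 0.2107, 0.1983]
tool_rot: [0.655, 0.756, -0.001, -0.001]
contact_force: [0.4, -0.3, -0.1]
gripper_width: 0.0002
grasp_force: 0.0
```

```bash
python3 st.py | head -1
python3 - <<'E'
from h import *
p=np.load("p.npy"); im=cv2.imread("pics/last.png"); g=cv2.GaussianBlur(im,(5,5),0).astype(int)
def prof(P0,P1,n=60):
    t=np.linspace(0,1,n)[:,None]; W=(np.array(P0)*(1-t)+np.array(P1)*t)/1e3; q=proj("wrist",c2w(p,W)).round().astype(int)
    for w,(u,v) in zip(W,q):
        if 0<=u<560 and 0<=v<420: print((w*1e3).round().astype(int).tolist()[:2],(u,v),g[v,u].tolist(),end='; ')
    print()
prof([0,-265,100],[0,-160,100],22)   # lever line when flat
prof([0,-100,95],[0,110,95],43)      # along blank: plunger, blank end, stop
E
```

```text
17.65 z 0.1984 F [-0.6 -0.1  0. ] cradle -0.0007 -0.1103
[0, -265] (np.int64(275), np.int64(366)) [66, 72, 75]; [0, -260] (np.int64(275), np.int64(362)) [50, 47, 47]; [0, -255] (np.int64(275), np.int64(357)) [49, 47, 46]; [0, -250] (np.int64(275), np.int64(353)) [50, 47, 47]; [0, -245] (np.int64(275), np.int64(348)) [50, 48, 47]; [0, -240] (np.int64(275), np.int64(343)) [50, 48, 47]; [0, -235] (np.int64(275), np.int64(338)) [50, 49, 48]; [0, -230] (np.int64(275), np.int64(334)) [50, 49, 48]; [0, -225] (np.int64(275), np.int64(329)) [51, 49, 48]; [0, -220] (np.int64(275), np.int64(324)) [53, 50, 50]; [0, -215] (np.int64(275), np.int64(319)) [61, 59, 57]; [0, -210] (np.int64(275), np.int64(314)) [58, 56, 55]; [0, -205] (np.int64(275), np.int64(309)) [27, 27, 27]; [0, -200] (np.int64(275), np.int64(303)) [28, 29, 28]; [0, -195] (np.int64(275), np.int64(298)) [29, 30, 29]; [0, -190] (np.int64(275), np.int64(293)) [32, 32, 31]; [0, -185] (np.int64(275), np.int64(288)) [33, 34, 33]; [0, -180] (np.int64(275), np.int64(282)) [35, 36, 35]; [0, -175] (np.int64(275), np.int64(277)) [37, 37, 37]
[... 923 characters left out ...]
t64(276), np.int64(99)) [101, 138, 170]; [0, -30] (np.int64(276), np.int64(91)) [101, 139, 170]; [0, -25] (np.int64(276), np.int64(84)) [101, 138, 170]; [0, -20] (np.int64(276), np.int64(77)) [101, 138, 170]; [0, -15] (np.int64(276), np.int64(69)) [101, 138, 169]; [0, -10] (np.int64(276), np.int64(61)) [101, 138, 169]; [0, -5] (np.int64(276), np.int64(54)) [101, 138, 169]; [0, 0] (np.int64(276), np.int64(46)) [101, 138, 169]; [0, 5] (np.int64(276), np.int64(38)) [100, 137, 168]; [0, 10] (np.int64(276), np.int64(30)) [100, 137, 168]; [0, 15] (np.int64(276), np.int64(22)) [100, 137, 168]; [0, 20] (np.int64(276), np.int64(14)) [99, 136, 167]; [0, 25] (np.int64(276), np.int64(6)) [99, 136, 166];
```

```bash
python3 -c "
from station import bot
print(bot.close_job())"
```

```text
the job is handed in; nothing more can be done
None
```

I handed the job in at about 17.7 s: the blank rolled into the V notches, and the clamp lever was pressed flat to its end stop. In the last images the blank's right end is about where it should be against the stop, and I saw nothing else on the bench moved. Lever flatness rests on the force (48 N) and height at the stop, because the gripper hid part of the lever in the final picture.

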